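# Roll-test a mandrel on the marver

## Task

Take the wooden paddle by its grip and, pressing lightly and steadily down on the steel mandrel (about 5 N, never more than 25 N), roll it between paddle and marver plate through at least one full turn towards the other end of the plate. Then set the paddle flat back down on the bench, draw the mandrel out from under the tell-tale flap before lifting it, lay it in the wooden cradle if the flap is still lying down or in the steel scrap tray if the rolling has lifted the flap, and let go. Neither hand nor paddle may touch the flap or throw it up, and the mug and the glass paperweight stay where they are.

Things in the scene. Friction and masses are not known exactly. Their poses are not given: they have to be found in the camera images.
- marver: fixed steel plate, 200 mm (its x) x 320 mm (its y), 20 mm thick; origin at the centre of its underside, on the bench. Its y is the rolling direction: the mandrel starts near the -y end and is rolled towards +y, clear for 145 mm either side of the centre, then a lip 10 mm high. The flap lies along its far (+x) edge on two posts at y = +-150 mm, 63 mm tall
- flap (a joint): angle of the flap in rad: 0 lying level, growing as its inner edge is lifted; light friction keeps it at the highest lift. A pointer 110 mm tall stands on it near its +y end and leans outwards (+x) as it is lifted. Under 0.03: the mandrel is good; over 0.06: it is bent; in between either judgement is accepted. A badly bent mandrel lifts it to some 0.1 to 0.3
- flap_edge (a point): middle of the flap's free inner edge. The flap is a thin, slick aluminium strip, 285 mm long along the plate's y, hinged about a line 96 mm from the plate's centre (its +x side), 53 mm above the bench, and reaching inward to 62 mm from the centre, over the mandrel's far end; its underside is 2 mm above a straight mandrel
- mandrel_center (a point): steel mandrel, a round-ended rod 30 mm in diameter and 180 mm long, 0.3 to 0.5 kg, lying on the marver along the plate's x, centred on it within some mm. This point is at its centre, on its axis; x runs along the rod. It may be bent at the middle, by up to 0.15 rad; the bend lies flat at the start, so when rolled it raises its ends at one quarter turn and its middle and the paddle (up to 6 mm) at the other
- mandrel: the same mandrel: origin on its surface, at the middle, 15 mm below the axis at the start. x along the rod; its z is up at the start and turns over with the rolling (one turn is 94 mm of mandrel travel, for which the paddle travels 188 mm)
- paddle_grip (a point): wooden paddle lying flat on the bench: board 80 mm (x) x 160 mm (y) x 14 mm, with an upright grip block 40 mm (x) x 28 mm (y) standing on its middle, its top 90 mm above the board's flat underside; 0.3 kg. This point is inside the grip, 58 mm above the underside; z is up. The board is hard; there is no spring in it
- paddle: the same paddle: origin at the centre of the board's flat underside
- cradle: fixed wooden cradle for good mandrels: base 140 mm (x) x 100 mm (y) x 10 mm, and two U-shaped uprights at x = +-55 mm, 14 mm thick, each with a slot open to the top, 44 mm wide, slot floor 22 mm and top 50 mm above the bench; a mandrel lies in both slots along x, its axis 37 mm above the bench. Origin at the underside's centre
- tray: fixed steel scrap tray, open at the top, 250 mm (x) x 130 mm (y) x 45 mm, walls and floor 4 to 6 mm; a mandrel fits in along x. Origin at the underside's centre
- mug: bystander, leave alone: white ceramic mug, 76 mm wide, 85 mm tall; origin at its underside or middle
- weight: bystander, leave alone: round green glass paperweight, 72 mm wide, 50 mm tall; origin at its underside or middle
Not all that is in view belongs to the job. Leave any purple look-alike of the paddle alone. There is more than one size of the mandrel; the job needs the larger.

How it is judged (in metres and radians):
On the way, in this order (a step that is already met when the one before it is completed fails the run):
1. the paddle, held in the hand, presses on the mandrel (over 2 N) at its starting place (contact force between paddle and mandrel above 2 N and contact force between the fingers and paddle above 2 N and y of mandrel_center in the frame of marver below -0.05 m and angle between mandrel's own z axis and vertical below 0.7 rad), for 0.1 s.
2. rolled over by half a turn on the plate under the pressing paddle (contact force between paddle and mandrel above 2 N and angle between mandrel's own z axis and vertical above 2.5 rad and z of mandrel_center in the frame of marver below 0.046 m), for 0.05 s.
3. rolled on in the same direction to a full turn, still under the pressing paddle (contact force between paddle and mandrel above 2 N and angle between mandrel's own z axis and vertical below 0.5 rad and y of mandrel_center in the frame of marver above -0.03 m and z of mandrel_center in the frame of marver below 0.046 m), for 0.05 s.
At the end, for the whole second after the job is handed in: Paddle flat on the bench (within 8 mm, tilt under 0.1 rad). Mandrel at rest: with the flap under 0.06 rad in both cradle slots (centre within 35 mm along, 12 mm across, axis 25 to 47 mm up, aligned within 0.15 rad), or with the flap over 0.03 rad inside the scrap tray (((value of joint flap below 0.06 rad and (x of mandrel_center in the frame of cradle between -0.035 and 0.035 m and y of mandrel_center in the frame of cradle between -0.012 and 0.012 m and z of mandrel_center in the frame of cradle between 0.025 and 0.047 m and angle between the x axis of mandrel and the x axis of cradle, either way round below 0.15 rad)) or (value of joint flap above 0.03 rad and (x of mandrel_center in the frame of tray between -0.1 and 0.1 m and y of mandrel_center in the frame of tray between -0.062 and 0.062 m and z of mandrel_center in the frame of tray between 0.005 and 0.04 m))) and linear speed of each of mandrel, paddle below 0.03 m/s and height (world z) of paddle below 0.008 m and angle between paddle's own z axis and vertical below 0.1 rad); the robot touches nothing.
It fails at once if paddle pressed on the mandrel with more than 25 N (contact force between paddle and mandrel above 25 N).
It fails at once if robot or paddle touches the flap (contact force between any of the arm, the fingers, paddle and flap above 0.3 N).
It fails at once if the flap thrown up beyond anything a bent mandrel does by rolling (value of joint flap above 0.5 rad).
It fails at once if a bystander moved by more than 30 mm (distance of any of mug, weight from where it was at the start of the episode above 0.03 m).
It also fails if it takes over 72 s, if anything falls off the work surface, if the arm or the gripper's body presses on something with over 40 N, if the wrist force passes 120 N, or if a joint passes its speed limit or range.

## Robot

A 6-joint arm with a two-finger parallel gripper is mounted at the origin on the work surface. World frame = base frame: x ahead of the robot, y to its left, z up, the work surface at z = 0. Lengths are in mm, angles in rad, forces in N, time in s.
With the tool pointing down it reaches from about 350 to 775 mm from the base axis. Payload 7.3 kg.
Tool frame: the origin (TCP) lies at the very end of the fingers, on their centre line; the grasp point (between the pads) lies ctrl.tcp_to_grasp behind it (ctrl.tcp_to_grasp is the distance from the TCP to the grasp point, in mm); z points along the fingers, y is the direction in which the jaws open and shut (so a half turn about z gives the same grasp; the last joint's range is limited). The gripper opens to 92 mm and grips with 3 to 60 N. Pads are 19 mm wide; open, the fingers measure 130 mm over their backs; the gripper's body (75 mm by 190 mm) begins 47 mm behind the grasp point.
Start: joints at [1.034, 0.342, 1.524, -0, 1.275, -0.146], TCP at [199.975, 485.443, 226.741] pointing down, gripper open.
Joint ranges: [-2.53, 2.53], [-0.77, 2.02], [0.04, 2.7], [-1, 4.14], [0.28, 2.66], [-3.11, 3.11]. Speed limits (rad/s): [2.57, 2.57, 3.14, 3.14, 3.14, 3.14].

## Interface

Orientations are given as [roll, pitch, yaw] about the fixed x, y, z axes, in that order (R = Rz(yaw) Ry(pitch) Rx(roll)).
In Python, from cell import ctrl, optics gives the robot as it stands.
- The arm moves only by the tool jog_arm, never from a script. Its arguments are lists of equal length, an entry for each row: "hand": the opening, from -1 (shut) to 1 (fully open), so that 0 is half open; "offset": the shift along the world's x, y, z each as a share of 0.2 m, from -1 to 1, a list of three; "delta_rot": the turn, a rotation vector about the world's x, y, z each as a share of pi/4 rad, from -1 to 1, a list of three. A call has exactly 10 rows; each row shifts and turns the commanded pose from where the row before left it; what a row does not reach is not made up. A row lasts 1/8 s, in which the tool goes at most 62.5 mm and 10.7 degrees, less where a joint would pass 70% of its speed; a pose out of reach is approached as far as the arm can. A call with a number of a shift or a turn outside -1 to 1 is refused whole. A call with a gripper value outside its range is refused whole. The fingers move at their own pace and stop on an object; the grip force is fixed at half the most. Time passes only in rows, so rows that do not move let the fingers close, or fill a call up. It gives the time, the measured TCP pose, the force and the opening at its end, in the units of the state.
- ctrl.sense(): the state, without advancing time (a new reading comes with each control period).
- optics.get_image(name): name is "scene" or "top" or "wrist"; returns a dict with "pixels" (420x560x3 uint8, red, green, blue), "depth" (420x560 float32, mm along the optical axis (not along the pixel's ray), 0 where there is no reading), "intrinsics" (3x3 intrinsics, pixels), "R" (3x3) and "t" (3): a world point X has camera coordinates R X + t. Camera axes: x right, y down, z forward; pixel columns grow to the right and rows downward; lengths in mm; the calibration is good to about 2 mm. A picture is of the moment at which its call begins.
- ctrl.job_done(): hands the job in, once; it reports no verdict.
The state is a dict: "clock": time; "joints": joint angles; "joint_velocities": joint speeds; "tau": joint torques, N m; "eef_pos": TCP position; "tool_rot": TCP orientation; "force": force on the tool from outside, world axes, zero at the start; "ft_torque": the same for the moment, N m; "gripper_width": opening from 0.0 (shut) to 1.0 (fully open).
Only numpy, scipy, OpenCV 4.12 (cv2) and the standard library are available. Lean on these libraries where they do the work, as an engineer would, in place of code of your own. Each camera call takes 0.05 s, during which the arm holds its last target. There are 200 camera calls.

## Working session

There is one attempt and no reset: what is moved stays moved. The work goes in short steps, Python scripts to look and compute and a tool call to move; the robot and the scene stay as the last step left them, time stands still between calls to the robot, and variables do not carry over. Pictures are saved under pics/ and viewed, about 8 in all and at most 12, crops included, and the job is handed in when it is done.

Besides the shell and the picture viewer there is one more tool, called after "Call:" by a JSON object that holds its "op" and its "data". jog_arm: Moves the arm, as the interface text tells. Shift numbers are shares of 0.2 m and turn numbers shares of pi/4 rad, none past 1 either way. Its arguments: {"type":"object","properties":{"hand":{"type":"array","items":{"type":"number"}},"offset":{"type":"array","items":{"type":"array","items":{"type":"number","minimum":-1,"maximum":1}}},"delta_rot":{"type":"array","items":{"type":"array","items":{"type":"number","minimum":-1,"maximum":1}}}},"required":["hand","offset","delta_rot"]}

```bash
mkdir -p pics; ls; python3 - <<'E'
from cell import ctrl, optics
import cv2,numpy as np
print(ctrl.sense(), ctrl.tcp_to_grasp)
for n in ["scene","top"]:
    d=optics.get_image(n)
    np.savez(f"{n}0.npz",**d)
    cv2.imwrite(f"pics/{n}0.png",d["pixels"][:,:,::-1])
    print(n,d["intrinsics"],d["R"],d["t"], -np.array(d["R"]).T@d["t"])
E
```

```text
pics
{'clock': 0.0, 'joints': array([ 1.03400260e+00,  3.42733922e-01,  1.52501808e+00, -8.59268013e-06,
        1.27541207e+00, -1.46052413e-01]), 'joint_velocities': array([ 0.00068688,  0.00134091, -0.00101699,  0.00153918,  0.0016027 ,
       -0.0011965 ]), 'tau': array([-2.00930222e-04, -4.31235301e+01, -2.44222283e+01,  7.18464120e-02,
        5.57242404e-02, -6.44187321e-05]), 'eef_pos': array([199.75285004, 485.06773732, 226.03878793]), 'tool_rot': array([-3.14003677e+00, -2.20565116e-04,  2.75085368e+00]), 'force': array([-0.5593954 ,  1.00936799,  0.03447829]), 'ft_torque': array([0.00664382, 0.03733071, 0.01950395]), 'gripper_width': 1.0031917506658243} 18.8
scene [[384.4964433    0.         277.18764478]
 [  0.         384.4964433  212.78635819]
 [  0.           0.           1.        ]] [[-0.89529753  0.44538527 -0.0086194 ]
 [ 0.26070725  0.50817882 -0.8208447 ]
 [-0.36121194 -0.73714737 -0.57108641]] [ 473.0582792  -101.19807653 1240.07978252] [897.84260671 754.85507613 629.20228928]
top [[435.20712581   0.         272.84837087]
 [  0.         435.20712581 207.12251728]
 [  0.           0.           1.        ]] [[ 0.06259897 -0.99803025  0.004123  ]
 [-0.97630137 -0.06209253 -0.20731656]
 [ 0.20716421  0.00895251 -0.97826522]] [  31.3292188   544.68881031 1266.99521647] [ 267.34319402   53.74582499 1352.25119763]
```

View pics/top0.png

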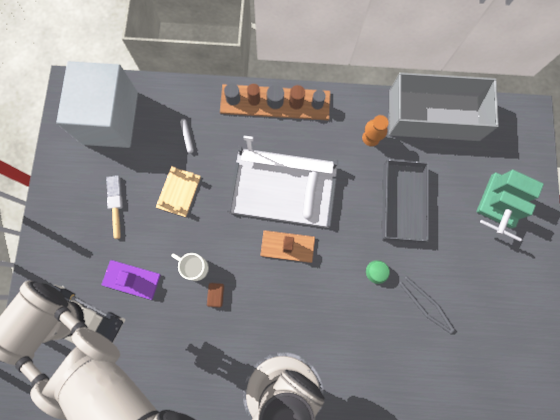

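View pics/scene0.png

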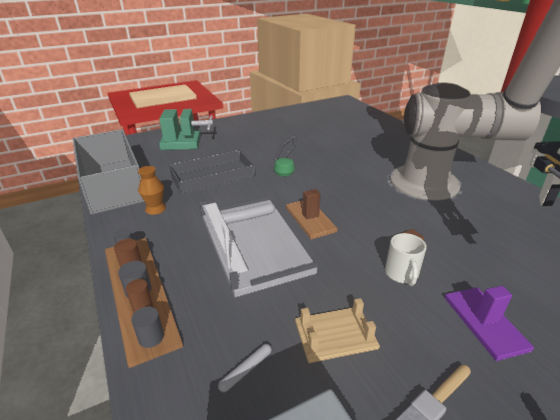

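```bash
cat > h.py <<'E'
import numpy as np,cv2
from cell import ctrl,optics
def cloud(d):
    K=np.array(d["intrinsics"]);R=np.array(d["R"]);t=np.array(d["t"]);z=np.array(d["depth"],float)
    v,u=np.indices(z.shape)
    C=np.stack([(u-K[0,2])/K[0,0]*z,(v-K[1,2])/K[1,1]*z,z],-1)
    return (C-t)@R          # R^T (C-t)
def rect(P):
    (c,s,a)=cv2.minAreaRect(P[:,:2].astype(np.float32)); 
    return np.round(c,1),np.round(s,1),round(a,1)
def big(m):
    n,l,s,_=cv2.connectedComponentsWithStats(m.astype(np.uint8)); 
    return l==1+np.argmax(s[1:,4])
E
python3 - <<'E'
from h import *
d=dict(np.load("top0.npz"));X=cloud(d);z=X[...,2]
hsv=cv2.cvtColor(d["pixels"],cv2.COLOR_RGB2HSV)
def box(u0,v0,u1,v1):
    m=np.zeros(z.shape,bool);m[v0:v1,u0:u1]=1;return m
def rep(n,m,b=True):
    if b:m=big(m)
    P=X[m];print(n,m.sum(),rect(P),"z",np.round(np.percentile(P[:,2],[5,50,95]),1),"med",np.round(np.median(P,0),1))
print("bench",np.round(z[300:310,150:160].mean(),1),z[300:310,150:160].std())
mv=box(225,140,345,232)
rep("plate",mv&(z>12)&(z<27)); rep("plate+all",mv&(z>12)&(z<62))
rep("mandrel",box(300,172,320,220)&(z>33))
rep("mandreltop",box(300,172,320,220)&(z>44))
rep("flap",mv&(z>46)&(z<62)&box(225,140,345,175))
rep("pointer",box(235,130,285,175)&(z>75))
pb=box(255,228,320,266)
rep("board",pb&(z>8)&(z<20)); rep("grip",pb&(z>80))
rep("cradle",box(150,160,205,220)&(z>5)&(hsv[...,1]>70)); rep("cr top",box(150,160,205,220)&(z>40),False)
tb=box(378,155,435,247)
rep("tray",tb&(z>35)); rep("trayfloor",tb&(z>3)&(z<15))
rep("mug",box(170,250,212,284)&(z>60)); rep("weight",box(360,255,395,290)&(z>20))
for v in range(176,222,4): 
    r=z[v,296:326];i=np.where(r>36)[0]
    if len(i): print(v,np.round(X[v,296+i].mean(0),1),round(r.max(),1))
E
```

```text
bench 1.6 2.816671474066233
plate 4629 (array([609.6,  39.6]), array([319.4, 198.2]), 85.3) z [16.6 21.2 25.5] med [595.8  53.8  21.2]
plate+all 6581 (array([612.9,  39.7]), array([320.2, 205.2]), 85.1) z [17.  22.8 57.7] med [611.9  38.8  22.8]
mandrel 460 (array([463.5, -16. ]), array([ 45.4, 413.8]), 76.7) z [38.9 48.2 53.7] med [589.1 -44.8  48.2]
mandreltop 373 (array([590.7, -45.7]), array([ 30.7, 150. ]), 84.3) z [44.8 49.1 54. ] med [591.  -45.6  49.1]
flap 1077 (array([685.8,  33.7]), array([307.9,  49.3]), 85.6) z [51.5 56.4 60.4] med [691.   28.2  56.4]
pointer 72 (array([718. , 150.4]), array([ 6. , 25.8]), 3.0) z [ 81.5 143.  166. ] med [718.1 149.9 143. ]
board 1130 (array([432.1,  15.9]), array([161.9,  83.9]), 86.8) z [10.6 15.1 18.9] med [427.9  17.7  15.1]
grip 135 (array([357.6,  25.3]), array([ 29.9, 186.9]), 81.6) z [86.1 90.8 94.5] med [429.8  14.6  90.8]
cradle 236 (array([436.4, 219.6]), array([464.9,  90.3]), 55.5) z [ 8.  15.8 51.3] med [525.1 377.2  15.8]
cr top 121 (array([470.3, 214.1]), array([497.8, 140.5]), 54.1) z [  42.2   51.4 1352.3] med [540.6 359.9  51.4]
tray 497 (array([ 447.2, -235.3]), array([248.2, 634.1]), 53.3) z [36.2 44.2 49.7] med [ 591.3 -350.9   44.2]
trayfloor 1991 (array([ 598.1, -350. ]), array([114.1, 236.8]), 89.2) z [ 3.3  5.9 10.8] med [ 595.5 -352.     5.9]
mug 216 (array([306.1, 211.5]), array([316.4,  73.7]), 63.1) z [65.  82.8 90.1] med [353.9 306.5  82.8]
weight 413 (array([ 368.3, -259.3]), array([66., 63.]), 3.0) z [25.4 42.7 49.6] med [ 366.9 -257.2   42.7]
176 [650.  -51.2  48.5] 54.2
180 [637.4 -50.3  47.3] 55.0
184 [624.1 -49.3  48.7] 60.3
188 [611.4 -46.8  47.5] 55.8
192 [598.4 -44.3  47.8] 51.4
196 [585.8 -43.4  47.1] 50.9
200 [572.8 -42.3  48.3] 55.4
204 [560.6 -43.   46.6] 50.9
208 [547.6 -40.4  47.7] 51.9
212 [535.1 -41.   47.6] 52.9
216 [523.1 -40.3  45.2] 48.7
```

Call:
{"op": "jog_arm", "data": {"hand": [1,1,1,1,1,1,1,1,1,1], "offset": [[0.06,-0.12,0],[0.12,-0.25,0],[0.13,-0.26,0],[0.13,-0.26,0],[0.13,-0.26,0],[0.13,-0.26,0],[0.13,-0.26,0],[0.13,-0.26,0],[0.12,-0.25,0],[0.07,-0.17,0]], "delta_rot": [[0,0,0.043],[0,0,0.043],[0,0,0.043],[0,0,0.043],[0,0,0.043],[0,0,0.043],[0,0,0.043],[0,0,0.043],[0,0,0.043],[0,0,0.043]]}}

```text
clock: 1.35
eef_pos: [430.5, 13.2, 226.5]
tool_rot: [-3.142, -0.0, 3.088]
force: [-0.2, 0.3, -0.4]
gripper_width: 0.999
```

```bash
python3 - <<'E'
from h import *
d=dict(np.load("top0.npz"));X=cloud(d);z=X[...,2]
X[d["depth"]==0]=-1e4
def rep(n,m):
    P=X[m];print(n,m.sum(),rect(P),np.round(np.median(P,0),1))
r=np.zeros(z.shape,bool);r[160:222,150:206]=1
z=X[...,2]
rep("cradle",big(r&(z>6.5)&(z<60)));rep("top",r&(z>44)&(z<60))
P=X[r&(z>44)&(z<60)][:,:2].astype(np.float32)
_,l,c=cv2.kmeans(P,4,None,(3,50,.1),5,0);print(c,c.mean(0))
s=ctrl.sense();print(s["clock"],s["eef_pos"],s["tool_rot"],s["force"])
w=optics.get_image("wrist");np.savez("w1.npz",**w);cv2.imwrite("pics/w1.png",w["pixels"][:,:,::-1])
Y=cloud(w);Y[w["depth"]==0]=-1e4;zz=Y[...,2]
hs=cv2.cvtColor(w["pixels"],cv2.COLOR_RGB2HSV)
near=(abs(Y[...,0]-430)<120)&(abs(Y[...,1]-15)<120)
for n,m in [("griptop",near&(zz>84)&(zz<97)),("board",near&(zz>9)&(zz<20)&(hs[...,1]>100))]:
    if m.any(): m=big(m);print(n,m.sum(),rect(Y[m]),np.median(Y[m],0))
E
```

```text
cradle 1331 (array([586. , 368.8]), array([103.3, 149. ]), 75.9) [581.9 369.6  12.7]
top 99 (array([582.6, 371.1]), array([ 73.9, 123.6]), 76.3) [543.3 377.1  51.4]
[[536.5336  411.61588]
 [628.1028  328.8766 ]
 [642.703   384.3533 ]
 [521.9496  355.80127]] [582.32227 370.16174]
1.35 [430.54720047  13.17558126 226.4883098 ] [-3.14157704e+00 -3.15791700e-04  3.08778839e+00] [-0.16003863  0.33445954 -0.37742956]
griptop 1013 (array([430.1,  11.4]), array([27.3, 38.7]), 87.5) [429.07197437  11.59261445  90.11301535]
board 6589 (array([430.7,  11.3]), array([159.8,  80. ]), 86.5) [424.93936481  13.74890941  14.27933327]
```

Call:
{"op": "jog_arm", "data": {"hand": [1,1,1,1,1,1,1,1,-1,-1], "offset": [[0,-0.005,-0.1],[0,0,-0.16],[0,0,-0.16],[0,0,-0.16],[0,0,-0.16],[0,0,-0.12],[0,0,-0.07],[0,0,0],[0,0,0],[0,0,0]], "delta_rot": [[0,0,0],[0,0,0],[0,0,0],[0,0,0],[0,0,0],[0,0,0],[0,0,0],[0,0,0],[0,0,0],[0,0,0]]}}

```text
clock: 2.65
eef_pos: [430.4, 14.4, 41.4]
tool_rot: [-3.142, 0.001, 3.089]
force: [-0.4, 0.1, -0.1]
gripper_width: 0.836
```

Call:
{"op": "jog_arm", "data": {"hand": [-1,-1,-1,-1,-1,-1,-1,-1,-1,-1], "offset": [[0,0,0],[0,0,0],[0,0,0],[0,0,0],[0,0,0],[0,0,0],[0,0,0],[0,0,0],[0,0,0],[0,0,0]], "delta_rot": [[0,0,0],[0,0,0],[0,0,0],[0,0,0],[0,0,0],[0,0,0],[0,0,0],[0,0,0],[0,0,0],[0,0,0]]}}

```text
clock: 3.9
eef_pos: [430.0, 14.4, 40.7]
tool_rot: [3.142, 0.0, 3.089]
force: [-0.2, -1.0, -1.1]
gripper_width: 0.3
```

Call:
{"op": "jog_arm", "data": {"hand": [-1,-1,-1,-1,-1,-1,-1,-1,-1,-1], "offset": [[0,0,0.06],[0,0,0.14],[0,0,0.14],[0.06,-0.04,0.06],[0.14,-0.095,0],[0.15,-0.105,0],[0.15,-0.105,0],[0.15,-0.105,0],[0.11,-0.07,0],[0.06,-0.04,0]], "delta_rot": [[0,0,0],[0,0,0],[0,0,0],[0,0,-0.006],[0,0,-0.006],[0,0,-0.006],[0,0,-0.006],[0,0,-0.006],[0,0,-0.006],[0,0,-0.002]]}}

```text
clock: 5.15
eef_pos: [594.5, -98.0, 120.8]
tool_rot: [3.141, -0.001, 3.058]
force: [-0.1, 0.3, -2.4]
gripper_width: 0.305
```

```bash
python3 - <<'E'
from h import *
s=ctrl.sense();print(s["clock"],s["eef_pos"],s["tool_rot"],s["force"],s["ft_torque"])
a=optics.get_image("wrist");b=optics.get_image("scene");np.savez("w2.npz",**a)
cv2.imwrite("pics/p2.png",cv2.resize(np.hstack([a["pixels"],b["pixels"]])[:,:,::-1],(800,300)))
Y=cloud(a);Y[a["depth"]==0]=-1e4;z=Y[...,2]
for n,m in [("mandrel",(z>40)&(z<56)&(Y[...,0]<655)),("plate",(z>16)&(z<25)),("flap",(z>50)&(z<62)&(Y[...,0]>655))]:
    if m.any(): m=big(m);print(n,m.sum(),rect(Y[m]),np.median(Y[m],0))
E
```

```text
5.15 [594.54384087 -98.00861862 120.84068903] [ 3.14105502e+00 -5.31211995e-04  3.05809384e+00] [-0.14939043  0.31490311 -2.44484259] [0.04760866 0.0165328  0.00930395]
mandrel 2293 (array([541.8, -45.1]), array([28.5, 52.9]), 87.2) [541.45414687 -46.58582104  47.96170724]
plate 34739 (array([595.6,  26.3]), array([277.6, 169.1]), 84.9) [564.85056884  56.36476833  20.18396201]
flap 1252 (array([701. ,  61.6]), array([49.2, 23.8]), 84.9) [700.82401373  61.73812599  55.29552042]
```

View pics/p2.png

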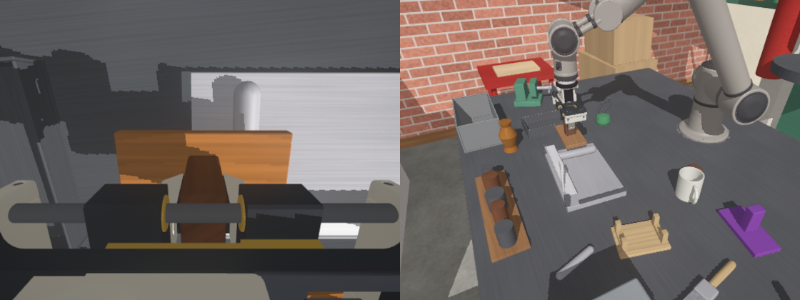

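Call:
{"op": "jog_arm", "data": {"hand": [-1,-1,-1,-1,-1,-1,-1,-1,-1,-1], "offset": [[0,0,-0.02],[0,0,-0.03],[0,0,-0.03],[0,0,-0.025],[0,0,-0.015],[0,0,-0.01],[0,0,-0.006],[0,0,0],[0,0,0],[0,0,0]], "delta_rot": [[0,0,0],[0,0,0],[0,0,0],[0,0,0],[0,0,0],[0,0,0],[0,0,0],[0,0,0],[0,0,0],[0,0,0]]}}

```text
clock: 6.5
eef_pos: [594.0, -97.6, 93.6]
tool_rot: [3.142, 0.0, 3.059]
force: [0.5, 0.4, -2.4]
gripper_width: 0.303
```

```bash
python3 -c "
from h import *
for i in range(3): s=ctrl.sense();print(s['eef_pos'],s['force'],s['ft_torque'])"
```

```text
[594.01685293 -97.57721935  93.64209252] [ 0.52983838  0.37568993 -2.38151406] [0.04291083 0.02977453 0.01932856]
[594.01685293 -97.57721935  93.64209252] [ 0.52983838  0.37568993 -2.38151406] [0.04291083 0.02977453 0.01932856]
[594.01685293 -97.57721935  93.64209252] [ 0.52983838  0.37568993 -2.38151406] [0.04291083 0.02977453 0.01932856]
```

Call:
{"op": "jog_arm", "data": {"hand": [-1,-1,-1,-1,-1,-1,-1,-1,-1,-1], "offset": [[0,0,-0.005],[0,0,-0.003],[0,0,0],[0,0,0],[0,0,0],[0,0,0],[0,0,0],[0,0,0],[0,0,0],[0,0,0]], "delta_rot": [[0,0,0],[0,0,0],[0,0,0],[0,0,0],[0,0,0],[0,0,0],[0,0,0],[0,0,0],[0,0,0],[0,0,0]]}}

```text
clock: 7.75
eef_pos: [594.0, -97.5, 91.9]
tool_rot: [3.141, -0.0, 3.059]
force: [0.3, 0.1, -2.7]
gripper_width: 0.304
```

Call:
{"op": "jog_arm", "data": {"hand": [-1,-1,-1,-1,-1,-1,-1,-1,-1,-1], "offset": [[0,0,-0.002],[0,0,-0.002],[0,0,-0.002],[0,0,0],[0,0,0],[0,0,0],[0,0,0],[0,0,0],[0,0,0],[0,0,0]], "delta_rot": [[0,0,0],[0,0,0],[0,0,0],[0,0,0],[0,0,0],[0,0,0],[0,0,0],[0,0,0],[0,0,0],[0,0,0]]}}

```text
clock: 9.0
eef_pos: [594.0, -97.6, 90.8]
tool_rot: [3.142, 0.0, 3.059]
force: [-0.5, 0.6, -2.6]
gripper_width: 0.307
```

Call:
{"op": "jog_arm", "data": {"hand": [-1,-1,-1,-1,-1,-1,-1,-1,-1,-1], "offset": [[0,0,-0.002],[0,0,-0.002],[0,0,-0.001],[0,0,0],[0,0,0],[0,0,0],[0,0,0],[0,0,0],[0,0,0],[0,0,0]], "delta_rot": [[0,0,0],[0,0,0],[0,0,0],[0,0,0],[0,0,0],[0,0,0],[0,0,0],[0,0,0],[0,0,0],[0,0,0]]}}

```text
clock: 10.25
eef_pos: [594.1, -97.5, 90.6]
tool_rot: [3.142, 0.001, 3.059]
force: [-3.8, -0.3, 6.0]
gripper_width: 0.304
```

Call:
{"op": "jog_arm", "data": {"hand": [-1,-1,-1,-1,-1,-1,-1,-1,-1,-1], "offset": [[0,0,0.001],[0.0004,0.005,0],[0.0004,0.005,0],[0.0004,0.005,0],[0.0004,0.005,0],[0.0004,0.005,0],[0,0,0],[0,0,0],[0,0,0],[0,0,0]], "delta_rot": [[0,0,0],[0,0,0],[0,0,0],[0,0,0],[0,0,0],[0,0,0],[0,0,0],[0,0,0],[0,0,0],[0,0,0]]}}

```text
clock: 11.5
eef_pos: [594.6, -92.7, 90.7]
tool_rot: [-3.141, 0.001, 3.059]
force: [-2.7, -0.2, 6.2]
gripper_width: 0.302
```

Call:
{"op": "jog_arm", "data": {"hand": [-1,-1,-1,-1,-1,-1,-1,-1,-1,-1], "offset": [[0.0004,0.005,0.0005],[0.0004,0.005,0.0005],[0.0004,0.005,0.0005],[0.0004,0.005,0.0005],[0.0004,0.005,0],[0.0004,0.005,0],[0.0004,0.005,0],[0.0004,0.005,0],[0,0,0],[0,0,0]], "delta_rot": [[0,0,0],[0,0,0],[0,0,0],[0,0,0],[0,0,0],[0,0,0],[0,0,0],[0,0,0],[0,0,0],[0,0,0]]}}

```text
clock: 12.75
eef_pos: [595.3, -84.7, 91.0]
tool_rot: [-3.141, 0.001, 3.059]
force: [-2.5, 0.8, 6.1]
gripper_width: 0.303
```

```bash
python3 -c "
from h import *
s=ctrl.sense();print(s['eef_pos'],s['tool_rot'],s['force'],s['ft_torque'])"
```

```text
[595.34195123 -84.65058418  91.04663718] [-3.14144745e+00  1.10955183e-03  3.05877166e+00] [-2.46320392  0.76728363  6.14468106] [0.34921412 0.51896978 0.12021442]
```

Call:
{"op": "jog_arm", "data": {"hand": [-1,-1,-1,-1,-1,-1,-1,-1,-1,-1], "offset": [[0.0005,0.006,0.0005],[0.0006,0.007,0.0005],[0.0006,0.007,0.0005],[0.0006,0.007,0.0005],[0.0006,0.007,0.0004],[0.0006,0.007,0.0004],[0.0006,0.007,0.0003],[0.0006,0.007,0.0002],[0.0003,0.004,0.0002],[0,0,0]], "delta_rot": [[0,0,0],[0,0,0],[0,0,0],[0,0,0],[0,0,0],[0,0,0],[0,0,0],[0,0,0],[0,0,0],[0,0,0]]}}

```text
clock: 14.0
eef_pos: [596.5, -72.8, 91.5]
tool_rot: [-3.141, 0.001, 3.059]
force: [-1.2, 0.2, 5.3]
gripper_width: 0.302
```

Call:
{"op": "jog_arm", "data": {"hand": [-1,-1,-1,-1,-1,-1,-1,-1,-1,-1], "offset": [[0.0006,0.007,0.0005],[0.0009,0.01,0.0005],[0.0009,0.01,0.0005],[0.0009,0.01,0.0003],[0.0009,0.01,0.0003],[0.0009,0.01,0.0002],[0.0009,0.01,0],[0.0009,0.01,0],[0.0009,0.01,0],[0.0003,0.003,0]], "delta_rot": [[0,0,0],[0,0,0],[0,0,0],[0,0,0],[0,0,0],[0,0,0],[0,0,0],[0,0,0],[0,0,0],[0,0,0]]}}

```text
clock: 15.25
eef_pos: [598.2, -54.6, 91.9]
tool_rot: [-3.142, 0.002, 3.059]
force: [0.1, -0.6, 6.5]
gripper_width: 0.304
```

Call:
{"op": "jog_arm", "data": {"hand": [-1,-1,-1,-1,-1,-1,-1,-1,-1,-1], "offset": [[0.0006,0.007,0],[0.001,0.012,0],[0.001,0.012,0],[0.001,0.012,0],[0.001,0.012,0],[0.001,0.012,0],[0.001,0.012,0],[0.001,0.012,0],[0.0006,0.007,-0.0002],[0.0001,0.002,-0.0003]], "delta_rot": [[0,0,0],[0,0,0],[0,0,0],[0,0,0],[0,0,0],[0,0,0],[0,0,0],[0,0,0],[0,0,0],[0,0,0]]}}

```text
clock: 16.5
eef_pos: [600.0, -34.7, 91.7]
tool_rot: [3.142, 0.002, 3.059]
force: [3.0, 0.5, 4.9]
gripper_width: 0.305
```

Call:
{"op": "jog_arm", "data": {"hand": [-1,-1,-1,-1,-1,-1,-1,-1,-1,-1], "offset": [[0.0006,0.007,-0.0002],[0.0009,0.01,-0.0003],[0.0009,0.01,-0.0003],[0.0009,0.01,-0.0004],[0.0009,0.01,-0.0004],[0.0009,0.01,-0.0004],[0.0009,0.01,-0.0004],[0.0009,0.01,-0.0004],[0.0009,0.01,-0.0004],[0.0003,0.003,0]], "delta_rot": [[0,0,0],[0,0,0],[0,0,0],[0,0,0],[0,0,0],[0,0,0],[0,0,0],[0,0,0],[0,0,0],[0,0,0]]}}

```text
clock: 17.75
eef_pos: [601.8, -16.6, 91.2]
tool_rot: [3.142, 0.002, 3.059]
force: [2.2, 0.0, 5.1]
gripper_width: 0.303
```

Call:
{"op": "jog_arm", "data": {"hand": [-1,-1,-1,-1,-1,-1,-1,-1,-1,-1], "offset": [[0.0005,0.006,-0.0003],[0.0006,0.007,-0.0003],[0.0006,0.007,-0.0003],[0.0006,0.007,-0.0004],[0.0006,0.007,-0.0004],[0.0006,0.007,-0.0004],[0.0006,0.007,-0.0004],[0.0006,0.007,-0.0004],[0.0004,0.005,-0.0001],[0,0,0]], "delta_rot": [[0,0,0],[0,0,0],[0,0,0],[0,0,0],[0,0,0],[0,0,0],[0,0,0],[0,0,0],[0,0,0],[0,0,0]]}}

```text
clock: 19.0
eef_pos: [603.0, -4.7, 90.7]
tool_rot: [-3.142, 0.003, 3.059]
force: [4.1, -0.0, 4.9]
gripper_width: 0.303
```

Call:
{"op": "jog_arm", "data": {"hand": [-1,-1,-1,-1,-1,-1,-1,-1,-1,-1], "offset": [[0.0005,0.005,0],[0.0005,0.005,0.0002],[0.0005,0.005,0.0003],[0.0005,0.005,0.0003],[0.0005,0.005,0.0003],[0.0005,0.005,0.0003],[0.0005,0.005,0.0003],[0.0005,0.005,0.0003],[0,0,0],[0,0,0]], "delta_rot": [[0,0,0],[0,0,0],[0,0,0],[0,0,0],[0,0,0],[0,0,0],[0,0,0],[0,0,0],[0,0,0],[0,0,0]]}}

```text
clock: 20.25
eef_pos: [603.7, 3.0, 91.0]
tool_rot: [-3.141, 0.002, 3.059]
force: [4.8, -0.9, 4.9]
gripper_width: 0.304
```

Call:
{"op": "jog_arm", "data": {"hand": [-1,-1,-1,-1,-1,-1,-1,-1,-1,-1], "offset": [[0.0006,0.006,0.0003],[0.0007,0.007,0.0005],[0.0007,0.007,0.0005],[0.0007,0.007,0.0005],[0.0007,0.007,0.0005],[0.0007,0.007,0.0005],[0.0007,0.007,0.0004],[0.0007,0.007,0.0004],[0.0005,0.005,0.0003],[0,0,0]], "delta_rot": [[0,0,0],[0,0,0],[0,0,0],[0,0,0],[0,0,0],[0,0,0],[0,0,0],[0,0,0],[0,0,0],[0,0,0]]}}

```text
clock: 21.5
eef_pos: [604.8, 15.0, 92.0]
tool_rot: [-3.141, 0.002, 3.059]
force: [3.9, -1.3, 6.9]
gripper_width: 0.303
```

Call:
{"op": "jog_arm", "data": {"hand": [-1,-1,-1,-1,-1,-1,-1,-1,-1,-1], "offset": [[0.0006,0.006,0.0006],[0.0007,0.007,0.0006],[0.0007,0.007,0.0006],[0.0007,0.007,0.0006],[0.0007,0.007,0.0005],[0.0007,0.007,0.0005],[0.0007,0.007,0.0004],[0.0007,0.007,0.0004],[0.0005,0.005,0.0002],[0,0,0]], "delta_rot": [[0,0,0],[0,0,0],[0,0,0],[0,0,0],[0,0,0],[0,0,0],[0,0,0],[0,0,0],[0,0,0],[0,0,0]]}}

```text
clock: 22.75
eef_pos: [605.9, 27.0, 92.9]
tool_rot: [-3.141, 0.002, 3.059]
force: [3.9, -1.3, 7.0]
gripper_width: 0.305
```

Call:
{"op": "jog_arm", "data": {"hand": [-1,-1,-1,-1,-1,-1,-1,-1,-1,-1], "offset": [[0.0007,0.007,0.0006],[0.0009,0.009,0.0005],[0.0009,0.009,0.0005],[0.0009,0.009,0.0004],[0.0009,0.009,0.0003],[0.0009,0.009,0.0002],[0.0009,0.009,0],[0.0009,0.009,0],[0.0008,0.008,0],[0,0,0]], "delta_rot": [[0,0,0],[0,0,0],[0,0,0],[0,0,0],[0,0,0],[0,0,0],[0,0,0],[0,0,0],[0,0,0],[0,0,0]]}}

```text
clock: 24.0
eef_pos: [607.4, 42.8, 93.4]
tool_rot: [-3.141, 0.002, 3.059]
force: [3.3, -0.5, 8.5]
gripper_width: 0.304
```

Call:
{"op": "jog_arm", "data": {"hand": [-1,-1,-1,-1,-1,-1,-1,-1,-1,-1], "offset": [[0.0007,0.007,0.0003],[0.0009,0.009,0],[0.0009,0.009,0],[0.0009,0.009,0],[0.0009,0.009,0],[0.0009,0.009,-0.0002],[0.0009,0.009,-0.0002],[0.0009,0.009,-0.0003],[0.0008,0.008,-0.0003],[0,0,0]], "delta_rot": [[0,0,0],[0,0,0],[0,0,0],[0,0,0],[0,0,0],[0,0,0],[0,0,0],[0,0,0],[0,0,0],[0,0,0]]}}

```text
clock: 25.25
eef_pos: [608.9, 58.5, 93.3]
tool_rot: [-3.141, 0.002, 3.059]
force: [2.7, 0.4, 8.5]
gripper_width: 0.303
```

Call:
{"op": "jog_arm", "data": {"hand": [-1,-1,-1,-1,-1,-1,-1,-1,-1,-1], "offset": [[0.0007,0.007,0],[0.0008,0.008,-0.0002],[0.0008,0.008,-0.0003],[0.0008,0.008,-0.0003],[0.0008,0.008,-0.0004],[0.0008,0.008,-0.0004],[0.0008,0.008,-0.0005],[0.0008,0.008,-0.0005],[0.0007,0.007,-0.0005],[0,0,0]], "delta_rot": [[0,0,0],[0,0,0],[0,0,0],[0,0,0],[0,0,0],[0,0,0],[0,0,0],[0,0,0],[0,0,0],[0,0,0]]}}

```text
clock: 26.5
eef_pos: [610.1, 72.6, 92.6]
tool_rot: [-3.142, 0.002, 3.059]
force: [2.7, 0.8, 7.2]
gripper_width: 0.302
```

Call:
{"op": "jog_arm", "data": {"hand": [-1,-1,-1,-1,-1,-1,-1,-1,-1,-1], "offset": [[0.0007,0.007,-0.0004],[0.0008,0.008,-0.0005],[0.0009,0.009,-0.0006],[0.0009,0.009,-0.0007],[0.0009,0.009,-0.0007],[0.0009,0.009,-0.0007],[0.0009,0.009,-0.0007],[0.0009,0.009,-0.0007],[0.0006,0.006,-0.0005],[0,0,0]], "delta_rot": [[0,0,0],[0,0,0],[0,0,0],[0,0,0],[0,0,0],[0,0,0],[0,0,0],[0,0,0],[0,0,0],[0,0,0]]}}

```text
clock: 27.75
eef_pos: [611.5, 87.7, 91.4]
tool_rot: [-3.142, 0.001, 3.059]
force: [2.7, 1.6, 6.7]
gripper_width: 0.302
```

Call:
{"op": "jog_arm", "data": {"hand": [-1,-1,-1,-1,-1,-1,-1,-1,-1,-1], "offset": [[0.0005,0.006,-0.0005],[0.0005,0.006,-0.0003],[0.0005,0.006,-0.0002],[0.0003,0.004,0],[0,0,0],[0,0,0],[0,0,0],[0,0,0.01],[-0.02,0,0.04],[-0.06,0,0.08]], "delta_rot": [[0,0,0],[0,0,0],[0,0,0],[0,0,0],[0,0,0],[0,0,0],[0,0,0],[0,0,0],[0,0,0],[0,0,0]]}}

```text
clock: 29.0
eef_pos: [593.8, 91.8, 115.8]
tool_rot: [-3.141, -0.004, 3.059]
force: [0.3, 0.2, -2.2]
gripper_width: 0.305
```

Call:
{"op": "jog_arm", "data": {"hand": [-1,-1,-1,-1,-1,-1,-1,-1,-1,-1], "offset": [[-0.12,-0.05,0.02],[-0.16,-0.08,0],[-0.16,-0.08,0],[-0.16,-0.08,0],[-0.13,-0.06,-0.02],[-0.07,-0.03,-0.08],[-0.02,-0.01,-0.1],[0,0,-0.09],[0,0,-0.05],[0,0,-0.02]], "delta_rot": [[0,0,0],[0,0,0],[0,0,0],[0,0,0],[0,0,0],[0,0,0],[0,0,0],[0,0,0],[0,0,0],[0,0,0]]}}

```text
clock: 30.25
eef_pos: [431.3, 13.9, 48.8]
tool_rot: [3.141, -0.0, 3.059]
force: [-0.2, 0.2, -2.8]
gripper_width: 0.307
```

```bash
python3 - <<'E'
from h import *
a=optics.get_image("top");b=optics.get_image("scene");np.savez("t3.npz",**a);np.savez("s3.npz",**b)
cv2.imwrite("pics/p3.png",np.hstack([cv2.resize(a["pixels"][120:240,220:360],(420,360)),cv2.resize(b["pixels"][180:300,190:330],(380,326))[:326].repeat(1,0) if 0 else cv2.resize(b["pixels"][180:300,190:317],(380,360))])[:,:,::-1])
X=cloud(a);X[a["depth"]==0]=-1e4;z=X[...,2]
r=np.zeros(z.shape,bool);r[130:175,235:290]=1
for n,m in [("pointer",r&(z>75)),]:
    m=big(m);P=X[m];print(n,m.sum(),np.round(P[np.argsort(P[:,2])][::6],0).tolist())
old=cloud(dict(np.load("top0.npz")));
m=r&(old[...,2]>75)&(old[...,2]<200);P=old[m];print("old",np.round(P[np.argsort(P[:,2])][::6],0).tolist())
r[:]=0;r[140:175,285:336]=1  # flap inner edge
ex=np.array([.9965,-.084]);ey=np.array([.084,.9965]);c=np.array([610,38])
for nm,Q in [("new",X),("old",old)]:
    P=Q[130:240,225:350].reshape(-1,3);p=np.c_[(P[:,:2]-c)@ex,(P[:,:2]-c)@ey,P[:,2]]
    f=p[(p[:,0]>55)&(p[:,0]<95)&(abs(p[:,1])<100)&(p[:,2]>44)&(p[:,2]<90)]
    print(nm,len(f),"flap slope dz/dx",np.polyfit(f[:,0],f[:,2],1))
m=(abs((X[...,:2]-c)@ex+20)<70)&(abs((X[...,:2]-c)@ey)<100)&(z>40)&(z<60)
m=big(m);print("mandrel",rect(X[m]),np.median(X[m],0))
E
```

```text
pointer 78 [[719.0, 150.0, 77.0], [719.0, 147.0, 86.0], [721.0, 150.0, 97.0], [724.0, 152.0, 107.0], [723.0, 146.0, 119.0], [722.0, 148.0, 129.0], [723.0, 153.0, 142.0], [722.0, 139.0, 146.0], [726.0, 153.0, 151.0], [724.0, 144.0, 157.0], [725.0, 153.0, 161.0], [727.0, 147.0, 164.0], [724.0, 138.0, 168.0]]
old [[716.0, 147.0, 77.0], [718.0, 153.0, 89.0], [717.0, 146.0, 99.0], [717.0, 154.0, 115.0], [720.0, 157.0, 124.0], [717.0, 148.0, 133.0], [719.0, 162.0, 144.0], [718.0, 138.0, 149.0], [719.0, 138.0, 154.0], [716.0, 152.0, 160.0], [719.0, 138.0, 163.0], [720.0, 161.0, 166.0]]
new 657 flap slope dz/dx [3.73694102e-03 5.71089399e+01]
old 670 flap slope dz/dx [4.87169371e-02 5.24312101e+01]
mandrel (array([604. ,  53.6]), array([ 29.9, 113.1]), 84.5) [607.26857918  52.79338455  48.87081314]
```

View pics/p3.png

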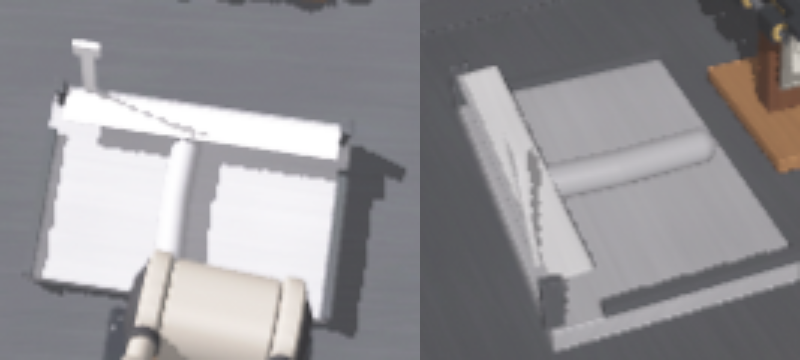

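Call:
{"op": "jog_arm", "data": {"hand": [-1,-1,-1,-1,1,1,1,1,1,1], "offset": [[0,0,-0.015],[0,0,-0.015],[0,0,-0.01],[0,0,0],[0,0,0],[0,0,0],[0,0,0],[0,0,0],[0,0,0],[0,0,0]], "delta_rot": [[0,0,0],[0,0,0],[0,0,0],[0,0,0],[0,0,0],[0,0,0],[0,0,0],[0,0,0],[0,0,0],[0,0,0]]}}

```text
clock: 31.6
eef_pos: [431.5, 13.8, 40.7]
tool_rot: [3.142, 0.0, 3.059]
force: [0.1, 0.4, 0.9]
gripper_width: 0.905
```

```bash
python3 - <<'E'
from h import *
for n,(u0,v0,u1,v1) in [("t",(236,128,262,150))]:
    a=np.load("top0.npz")["pixels"];b=np.load("t3.npz")["pixels"]
    g=lambda x:cv2.resize(cv2.cvtColor(x,cv2.COLOR_RGB2GRAY),None,fx=8,fy=8,interpolation=cv2.INTER_CUBIC)
    T=g(a[v0+4:v1-8,u0+4:u1-4]);I=g(b[v0:v1-4,u0:u1])
    r=cv2.matchTemplate(I,T,cv2.TM_CCOEFF_NORMED);_,s,_,p=cv2.minMaxLoc(r);print("tip shift px",p[0]/8-4,p[1]/8-4,s)
E
```

```text
tip shift px 0.375 -2.5 0.9815165400505066
```

Call:
{"op": "jog_arm", "data": {"hand": [1,1,1,1,1,1,1,1,1,1], "offset": [[0,0,0.08],[0,0,0.16],[0,0,0.17],[0.08,0.02,0.1],[0.17,0.035,0.05],[0.18,0.04,0],[0.18,0.04,0],[0.14,0.03,0],[0.08,0.02,0],[0,0,0]], "delta_rot": [[0,0,0],[0,0,0],[0,0,0],[0,0,0],[0,0,0],[0,0,0],[0,0,0],[0,0,0],[0,0,0],[0,0,0]]}}

```text
clock: 32.85
eef_pos: [597.8, 51.0, 152.0]
tool_rot: [3.142, -0.001, 3.059]
force: [0.0, -0.6, -1.0]
gripper_width: 0.997
```

```bash
python3 - <<'E'
from h import *
s=ctrl.sense();print(s["clock"],s["eef_pos"],s["tool_rot"][2],s["gripper_width"])
a=optics.get_image("wrist")
cv2.imwrite("pics/w4.png",a["pixels"][:,:,::-1])
Y=cloud(a);Y[a["depth"]==0]=-1e4;z=Y[...,2]
for n,m in [("mandrel",(z>40)&(z<60)&(Y[...,0]<660)&(abs(Y[...,1]-50)<60)),("plate",(z>15)&(z<25)&(Y[...,0]>480)),("flap",(z>50)&(z<68)&(Y[...,0]>662))]:
    if m.any(): m=big(m);print(n,m.sum(),rect(Y[m]),np.median(Y[m],0),Y[m].min(0),Y[m].max(0))
m=big((z>40)&(z<60)&(Y[...,0]<660)&(abs(Y[...,1]-50)<60));P=Y[m]
for x in range(510,660,15):
    q=P[abs(P[:,0]-x)<4]
    if len(q):print(x,np.round([q[:,1].min(),q[:,1].max(),q[:,1].mean(),q[:,2].max()],1))
E
```

```text
32.85 [597.84094446  51.03666185 151.99524953] 3.0590677224273866 0.9969101929109888
mandrel 4214 (array([593.3,  51. ]), array([ 30.5, 135.8]), 85.3) [587.0252857   51.61671778  48.28504919] [525.23750179  30.21602513  40.00328098] [659.97204844  68.70597477  51.92008499]
plate 43086 (array([601.4,  37.2]), array([302.4, 178.9]), 85.1) [581.69062014  24.9930582   20.31662006] [ 499.51679076 -117.29709704   16.95999519] [698.22217599 194.8431751   24.97543262]
flap 1758 (array([705.5,  42.2]), array([199.2,  11.6]), 85.4) [705.46465478  42.08155987  55.93420564] [692.91172534 -57.44495712  53.26616616] [718.37068356 141.06132523  58.39481652]
525 [44.7 63.1 54.5 47.3]
540 [40.3 68.7 54.7 51.7]
555 [39.7 67.7 53.9 51.2]
570 [38.8 67.4 53.1 51.4]
585 [38.1 66.7 52.6 51.9]
600 [37.6 65.7 51.6 51.6]
615 [36.3 64.6 50.6 51.7]
630 [34.4 62.6 48.7 51.5]
645 [32.4 60.6 46.5 51.4]
```

View pics/w4.png

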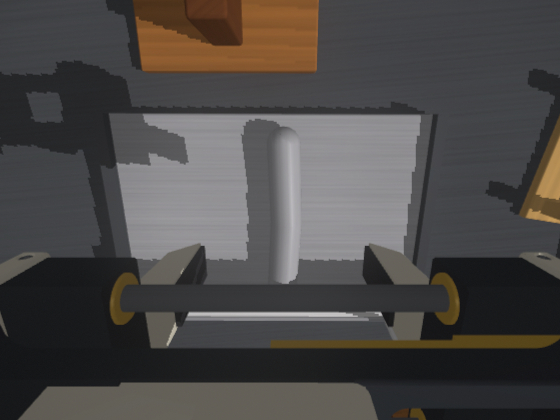

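Call:
{"op": "jog_arm", "data": {"hand": [1,1,1,1,1,1,1,1,-1,-1], "offset": [[0,0.003,-0.08],[0,0,-0.14],[0,0,-0.14],[0,0,-0.12],[0,0,-0.08],[0,0,-0.05],[0,0,-0.03],[0,0,0],[0,0,0],[0,0,0]], "delta_rot": [[0,0,0],[0,0,0],[0,0,0],[0,0,0],[0,0,0],[0,0,0],[0,0,0],[0,0,0],[0,0,0],[0,0,0]]}}

```text
clock: 34.15
eef_pos: [597.8, 51.5, 25.2]
tool_rot: [3.141, 0.001, 3.059]
force: [0.2, -0.1, 0.3]
gripper_width: 0.832
```

Call:
{"op": "jog_arm", "data": {"hand": [-1,-1,-1,-1,-1,-1,-1,-1,-1,-1], "offset": [[0,0,0],[0,0,0],[0,0,0],[0,0,0],[0,0,0],[0,0,0],[0,0,0],[0,0,0],[0,0,0],[0,0,0]], "delta_rot": [[0,0,0],[0,0,0],[0,0,0],[0,0,0],[0,0,0],[0,0,0],[0,0,0],[0,0,0],[0,0,0],[0,0,0]]}}

```text
clock: 35.4
eef_pos: [597.5, 51.6, 24.7]
tool_rot: [3.141, 0.0, 3.059]
force: [-0.9, 2.7, 0.1]
gripper_width: 0.317
```

Call:
{"op": "jog_arm", "data": {"hand": [-1,-1,-1,-1,-1,-1,-1,-1,-1,-1], "offset": [[-0.03,0.0025,0.0],[-0.06,0.005,0],[-0.07,0.006,0],[-0.07,0.006,0],[-0.06,0.005,0],[-0.03,0.0025,0],[0,0,0.06],[0,0,0.14],[0,0,0.18],[0,0,0.14]], "delta_rot": [[0,0,0],[0,0,0],[0,0,0],[0,0,0],[0,0,0],[0,0,0],[0,0,0],[0,0,0],[0,0,0],[0,0,0]]}}

```text
clock: 36.65
eef_pos: [533.7, 56.8, 130.5]
tool_rot: [3.141, 0.001, 3.059]
force: [0.0, 0.5, -3.2]
gripper_width: 0.32
```

Call:
{"op": "jog_arm", "data": {"hand": [-1,-1,-1,-1,-1,-1,-1,-1,-1,-1], "offset": [[0.01,-0.1,0],[0.02,-0.2,0],[0.028,-0.25,0],[0.028,-0.25,0],[0.028,-0.25,0],[0.028,-0.25,0],[0.028,-0.25,0],[0.028,-0.23,0],[0.022,-0.16,0],[0.02,-0.095,0]], "delta_rot": [[0,0,0],[0,0,0.011],[0,0,0.011],[0,0,0.011],[0,0,0.011],[0,0,0.011],[0,0,0.011],[0,0,0.011],[0,0,0.011],[0,0,0]]}}

```text
clock: 37.9
eef_pos: [579.8, -353.0, 126.4]
tool_rot: [3.14, -0.003, 3.126]
force: [0.8, 0.5, -3.1]
gripper_width: 0.319
```

```bash
python3 - <<'E'
from h import *
s=ctrl.sense();print(s["clock"],s["eef_pos"],s["tool_rot"],s["gripper_width"],s["force"])
a=optics.get_image("wrist");cv2.imwrite("pics/w5.png",a["pixels"][:,:,::-1])
Y=cloud(a);Y[a["depth"]==0]=-1e4;z=Y[...,2]
for n,m in [("tray wall tops",(z>38)&(z<52)&(abs(Y[...,1]+350)<90)&(abs(Y[...,0]-598)<150)),("floor",(z>0)&(z<12)&(abs(Y[...,1]+350)<62)&(abs(Y[...,0]-598)<121)),("rod",(z>108)&(z<150)&(Y[...,0]<560))]:
    if m.any(): print(n,m.sum(),rect(Y[m]),Y[m].min(0),Y[m].max(0))
E
```

```text
37.9 [ 579.76652504 -353.01546758  126.37015092] [ 3.14013869e+00 -2.93977322e-03  3.12552272e+00] 0.31866536247785904 [ 0.83028415  0.52856879 -3.10732916]
tray wall tops 3545 (array([ 543.9, -347. ]), array([130.5, 148.7]), 89.5) [ 469.09394313 -412.69208655   38.01022575] [ 618.78518914 -281.19599345   47.72896995]
floor 13779 (array([ 597.1, -348.5]), array([121.1, 240.1]), 90.0) [ 477.01377802 -409.08397934    1.38372959] [ 717.12238426 -288.00143508   11.96841561]
rod 3016 (array([ 533.2, -353.8]), array([53.8, 29.2]), 0.3) [ 506.24136015 -368.49915872  136.67715889] [ 559.98483348 -339.08219671  149.99920335]
```

View pics/w5.png

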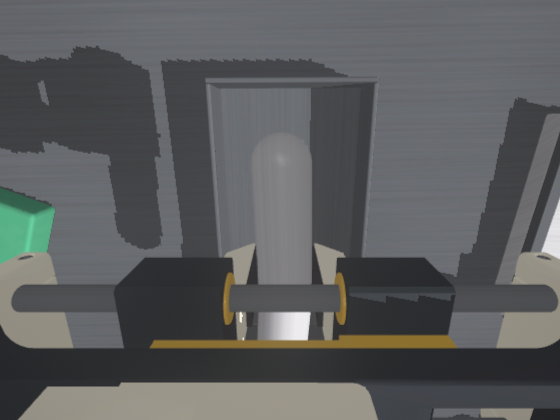

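Call:
{"op": "jog_arm", "data": {"hand": [-1,-1,-1,-1,-1,-1,-1,-1,0.05,0.05], "offset": [[0.005,0.03,-0.06],[0,0,-0.1],[0,0,-0.12],[0,0,-0.12],[0,0,-0.09],[0,0,-0.05],[0,0,-0.025],[0,0,-0.005],[0,0,0],[0,0,0]], "delta_rot": [[0,0,0],[0,0,0],[0,0,0],[0,0,0],[0,0,0],[0,0,0],[0,0,0],[0,0,0],[0,0,0],[0,0,0]]}}

```text
clock: 39.2
eef_pos: [583.3, -344.8, 16.0]
tool_rot: [-3.14, 0.002, 3.128]
force: [-0.6, 0.0, 0.4]
gripper_width: 0.489
```

Call:
{"op": "jog_arm", "data": {"hand": [0.05,0.05,0.05,0.05,0.05,0.05,0.05,0.05,0.05,0.05], "offset": [[0,0,0],[0,0,0],[0,0,0],[0,0,0.05],[0,0,0.1],[0,0,0.2],[0,0,0.2],[0,0,0.2],[0,0,0.1],[0,0,0]], "delta_rot": [[0,0,0],[0,0,0],[0,0,0],[0,0,0],[0,0,0],[0,0,0],[0,0,0],[0,0,0],[0,0,0],[0,0,0]]}}

```text
clock: 40.45
eef_pos: [583.4, -344.8, 188.3]
tool_rot: [-3.138, 0.005, 3.128]
force: [-0.5, 0.7, 0.4]
gripper_width: 0.523
```

```bash
python3 - <<'E'
from h import *
s=ctrl.sense();print(s["clock"],s["eef_pos"],s["gripper_width"],s["force"])
w=optics.get_image("wrist");t=optics.get_image("top")
cv2.imwrite("pics/p6.png",cv2.resize(np.hstack([w["pixels"],t["pixels"]])[:,:,::-1],(800,300)))
Y=cloud(w);Y[w["depth"]==0]=-1e4;z=Y[...,2]
m=big((z>22)&(z<45)&(abs(Y[...,1]+347)<50)&(abs(Y[...,0]-596)<112));print("rod",rect(Y[m]),np.percentile(Y[m][:,2],95))
X=cloud(t);z=X[...,2]
m=big((z>8)&(z<20)&(abs(X[...,0]-431)<70)&(abs(X[...,1]-14)<110)&(t["depth"]>0));print("board",rect(X[m]),np.median(X[m][:,2]))
a=np.load("top0.npz")["pixels"];g=lambda x:cv2.resize(cv2.cvtColor(x,cv2.COLOR_RGB2GRAY),None,fx=8,fy=8,interpolation=cv2.INTER_CUBIC)
r=cv2.matchTemplate(g(t["pixels"][128:146,236:262]),g(a[132:142,240:258]),cv2.TM_CCOEFF_NORMED);_,c,_,p=cv2.minMaxLoc(r);print("tip",p[0]/8-4,p[1]/8-4,c)
E
```

```text
40.45 [ 583.40683266 -344.81550394  188.29587436] 0.522868120662391 [-0.48248987  0.69849066  0.35836224]
rod (array([ 598., -345.]), array([ 31.8, 177.8]), 88.5) 34.72844900108735
board (array([437.5,  59.4]), array([74.4, 84.5]), 85.1) 14.988101101921368
tip 0.375 -2.5 0.9818404316902161
```

View pics/p6.png

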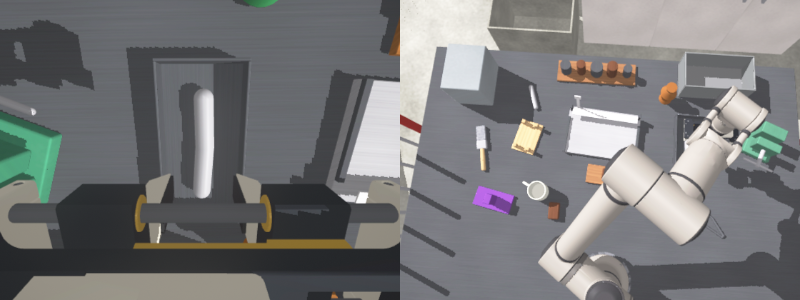

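```bash
python3 -c "
from cell import ctrl
print(ctrl.job_done())"
```

```text
the job is handed in; nothing more can be done
None
```

The mandrel turned out bent, so it is in the scrap tray. The job was handed in at about 40 s of the 72 s allowed, and no verdict came back.

**Rolling:** I pressed the paddle on the mandrel and rolled it about 190 mm of paddle travel, which is a full turn. The pressing force read about 7 to 11 N at the end of each move. That is more than the 5 N you asked for, but well under 25 N. It was only read between moves, so brief peaks in between were not seen. The paddle rose about 1.5 mm in the first half turn and 2.7 mm in the second, as a bent mandrel would make it.

**Judgement:** The flap pointer's tip leaned out by about 7 mm, or some 0.06 rad, and had not moved further at the end. A rougher fit to the flap's slope gave about 0.045 rad. Both are above 0.03 rad, so the tray is acceptable on either figure.

**Placing:** I set the paddle back on the bench, drew the mandrel 60 mm out from under the flap before lifting it, and released it in the tray.

**Last checks:**
- **Mandrel:** it lies in the tray about 4 mm from the centre, with its top at about 35 mm.
- **Paddle:** the board's top is at about 15 mm, so it is flat on the bench. The arm hid part of it in that picture.
- **Hand:** it is clear of everything, 188 mm up.
- **Mug and paperweight:** I did not measure them again. The mug looked unmoved in the last picture, and the arm's path stayed away from both.

The overhead and wrist cameras disagreed by 2 to 4 mm in y, so I used the wrist view for grasping and placing.

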